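Ready the truing block over the whetstone

TASK

At the market stall's sharpening corner, lay the whetstone on the raised bridge in the steel tray, lengthwise and centred between the end stops, setting it down rather than dropping it, and let go. Then pick up the truing block, bring it over the white splash board, and keep holding it level about 1 cm above the stone, centred over it and in line with it, never touching it, so that the stone can be wetted first: the job finishes with the block still held there in the gripper. Both things pass above the splash board's top edge, nothing touches the board, and the iron weight, jar and bowl stay where they stand.

Things in the scene. Friction and masses are not known exactly. Their poses are not given: they have to be found in the camera images.
- whetstone: Plain dark grey rectangular sharpening stone, 150 x 60 x 28 mm (its x, y, z), about 0.5 kg (0.35 to 0.65). Loose, lying flat on the table beyond the splash board (left, +y side). Origin: centre of its underside; x along its length. Grip it across its 60 mm width.
- truing_block: Hand float for flattening stones: a steel plate 130 x 50 x 16 mm (x, y, z) with a solid wooden grip on top, 90 mm long (along x), 22 mm thick (along y), from 16 to 54 mm above the underside. About 0.4 kg (0.3 to 0.5). Loose, standing plate down on the table near the whetstone; the two may have swapped places. Origin: centre of the plate's underside; x along its length. Grip it across the 22 mm of the wooden grip, at its middle.
- station: Fixed open steel tray, 270 x 160 x 45 mm high, walls 4 mm, with a narrow black bridge running lengthwise (x) along its middle: 190 mm long, 40 mm wide, its flat top 75 mm above the table. On the bridge ends stand stops 8 mm high whose inner faces are 164 mm apart. Origin: centre of the tray's underside on the table; x along tray and bridge. On the right (-y) side of the splash board.
- bridge_seat (a point): Middle of the bridge's flat top, 75 mm above the table, where the centre of the whetstone's underside belongs. x along the bridge, y across it.
- splash_board: Fixed white plastic board on edge, 420 mm long (x), 12 mm thick (y), 100 mm high (z), between the loose things and the tray. Origin: middle of its lower edge, at table height.
- iron_weight: Bystander: black tapered iron weight, 60 mm wide and about 112 mm high with its ring, beyond the tray. Origin: centre of its underside.
- jar: Bystander: amber jar with a steel cap, 70 mm wide, 60 mm high, at the far side of the table. Origin: centre of its underside.
- bowl: Bystander: white bowl, 110 mm wide, 45 mm high, at the far left. Origin: centre of its underside.
Mind the look-alikes: they are no part of the job. Of the things like the whetstone, leave any that is blue or pink; of the rest the smaller one is meant.

How it is judged (in metres and radians):
On the way:
1. the whetstone lies on the bridge, lengthwise between the stops, and is let go (x of whetstone in the frame of bridge_seat between -0.009 and 0.009 m and y of whetstone in the frame of bridge_seat between -0.011 and 0.011 m and z of whetstone in the frame of bridge_seat between -0.004 and 0.004 m and angle between the x axis of whetstone and the x axis of station, either way round below 0.12 rad and angle between whetstone's own z axis and vertical below 0.04 rad and contact force between whetstone and the arm below 0.1 N and contact force between whetstone and the fingers below 0.1 N), for 0.3 s.
At the end, for the whole second after the job is handed in: Stone let go, flat on the bridge within 9 mm along, 11 mm across and 7 deg of its middle. Block held still in the fingers, underside 4 to 18 mm above the stone, centred on it within 15 mm along and 12 mm across, in line within 7 deg, level within 4.5 deg, touching neither stone nor tray (all of step 1 and x of truing_block in the frame of whetstone between -0.015 and 0.015 m and y of truing_block in the frame of whetstone between -0.012 and 0.012 m and z of truing_block in the frame of whetstone between 0.032 and 0.046 m and angle between the x axis of truing_block and the x axis of whetstone, either way round below 0.12 rad and angle between truing_block's own z axis and vertical below 0.08 rad and linear speed of each of truing_block, whetstone below 0.02 m/s and contact force between truing_block and the fingers above 1 N and contact force between truing_block and whetstone below 0.05 N and contact force between truing_block and station below 0.05 N); the arm keeps its last pose, push and grip.
It fails at once if the truing block touches the whetstone (contact force between truing_block and whetstone above 0.3 N).
It fails at once if the whetstone is dropped onto the tray: it is over the tray, out of the fingers and over 12 mm above the bridge (contact force between whetstone and the fingers below 0.05 N and z of whetstone in the frame of bridge_seat above 0.012 m and horizontal distance between whetstone and bridge_seat below 0.1 m).
It fails at once if the whetstone or the truing block crosses the line of the splash board below its top edge ((y of whetstone in the frame of splash_board between -0.015 and 0.015 m and z of whetstone in the frame of splash_board below 0.1 m) or (y of truing_block in the frame of splash_board between -0.015 and 0.015 m and z of truing_block in the frame of splash_board below 0.1 m)).
It fails at once if the splash board is touched (contact force between splash_board and anything else above 1 N).
It fails at once if a bystander (iron weight, jar or bowl) is moved over 20 mm or tipped (distance of any of iron_weight, jar, bowl from where it was at the start of the episode above 0.02 m or angle between any of iron_weight, jar, bowl's own z axis and vertical above 0.3 rad).
It also fails if it takes over 69 s, if anything falls off the work surface, if the arm or the gripper's body presses on something with over 40 N, if the wrist force passes 120 N, or if a joint passes its speed limit or range.

ROBOT

A 7-joint arm with a two-finger parallel gripper is mounted at the origin on the work surface. World frame = base frame: x ahead of the robot, y to its left, z up, the work surface at z = 0. Lengths are in mm, angles in rad, forces in N, time in s.
With the tool pointing down it reaches from about 350 to 900 mm from the base axis. Payload 7.2 kg.
Tool frame: the origin (TCP) lies at the very end of the fingers, on their centre line; the grasp point (between the pads) lies 19 mm behind it (ctrl.grasp_offset is the distance from the TCP to the grasp point, in mm); x points along the fingers, y is the direction in which the jaws open and shut, and the axes are right-handed (so a half turn about x gives the same grasp; the last joint's range is limited). The gripper opens to 85 mm and grips with 20 to 120 N. Pads are 22 mm wide; open, the fingers measure 114 mm over their backs; the gripper's body (76 mm by 85 mm) begins 54 mm behind the grasp point. The pads swing forward as they close: fully open they stand 13 mm farther back than shut.
Start: joints at [-1.191, 0.411, -0.013, 1.596, 0.006, 1.134, -0.082], TCP at [270.624, 563.375, 231.297] pointing down, gripper open.
Joint ranges: [-2.95, 2.95], [-0.29, 1.99], [-1.47, 1.44], [0.14, 2.54], [-1.03, 4.17], [0.13, 1.85], [-2.86, 2.86]. Speed limits (rad/s): [2.39, 2.39, 3.01, 3.01, 3.14, 3.14, 3.14].

INTERFACE

Orientations are given as a unit quaternion [w, x, y, z].
In Python, from bench import monitor, imaging, close_job, ctrl gives the robot as it stands. The module is installed in compiled form; this text tells all that it offers.
- The arm moves only by the tool send_rows, never from a script. Its argument "steps" is text: rows parted by semicolons, each of 4 numbers parted by spaces: the shift along the tool's x, y, z in mm, then the turn about the tool's x in rad. In form: dx dy dz roll; .... A call has 1 to 8 rows; each row shifts and turns the commanded pose from where the row before left it, along the tool's axes as they then stand; what a row does not reach is not made up. A row lasts 1/12 s, in which the tool goes at most 41.7 mm and 7.16 degrees, less where a joint would pass 70% of its speed; a pose out of reach is approached as far as the arm can. A call is refused whole if a number of a shift passes 41.7 or a number of a turn 0.125, either way. A call with a gripper value outside its range is refused whole. "hand" is the opening, from 0 (shut) to 1 (fully open), set as the call begins (left out, the last holds). The fingers move at their own pace and stop on an object; the grip force is fixed at half the most. Time passes only in rows, so rows that do not move let the fingers close. It gives the time, the measured TCP pose, the force and the opening at its end, in the units of the state.
- monitor.state(): the state, without advancing time (a new reading comes with each control period).
- imaging.camera(name): name is "side" or "top" or "wrist"; returns the picture (400x640x3 uint8, blue, green, red); there is no depth.
- imaging.camera_info(name): a dict with "mtx" (3x3 intrinsics, pixels), "position" and "orientation" of the camera in the world. Camera axes: x right, y down, z forward; pixel columns grow to the right and rows downward; lengths in mm; the calibration is good to about 2 mm. A picture is of the moment at which its call begins: read the wrist's pose just before it. camera_info takes no time and is no camera call; for the wrist camera it gives the pose at the moment of the call.
- close_job(): hands the job in, once; it reports no verdict.
The state is a dict: "t": time; "joint_positions": joint angles; "dq": joint speeds; "tau": joint torques, N m; "eef_pos": TCP position; "tool_rot": TCP orientation; "force": force on the tool from outside, world axes, zero at the start; "wrist_torque": the same for the moment, N m; "grip_width": opening from 0.0 (shut) to 1.0 (fully open).
Only numpy, scipy, OpenCV 4.12 (cv2) and the standard library are available. Lean on these libraries where they do the work, as an engineer would, in place of code of your own. Each camera call takes 0.05 s, during which the arm holds its last target.

## Working session

There is one attempt and no reset: what is moved stays moved. The work goes in short steps, Python scripts to look and compute and a tool call to move; the robot and the scene stay as the last step left them, time stands still between calls to the robot, and variables do not carry over. Pictures are saved under pics/ and viewed, and the job is handed in when it is done.

Besides the shell and the picture viewer there is one more tool, called after "Request:" as name(argument=value, ...) on one line, values as JSON. send_rows: Moves the arm, as the interface text tells. Its arguments: {"type":"object","properties":{"steps":{"type":"string"},"hand":{"type":"number"}},"required":["steps"]}

```bash
mkdir -p pics; python3 - <<'E'
from bench import monitor, imaging, ctrl
import cv2
s=monitor.state(); print(s)
for n in ("side","top","wrist"):
    i=imaging.camera_info(n); print(n,i)
    cv2.imwrite(f"pics/{n}0.png",imaging.camera(n))
print(ctrl.grasp_offset)
E
```

```text
{'t': 0.0, 'joint_positions': array([-1.1911846 ,  0.4119007 , -0.01269905,  1.59707499,  0.00563672,
        1.13427981, -0.08220982]), 'dq': array([-0.00074981, -0.00074237,  0.00161078, -0.00011008, -0.00053617,
        0.00049576,  0.00173441]), 'tau': array([-8.95897620e-05, -6.00628853e+01,  6.81951586e-01, -2.99404263e+01,
        1.38718175e-02,  1.08820407e-02, -7.35223125e-06]), 'eef_pos': array([270.45851096, 562.8915624 , 230.43998017]), 'tool_rot': array([ 0.68938282,  0.15642873,  0.68953109, -0.15756984]), 'force': array([0.28951971, 0.29364533, 0.69838454]), 'wrist_torque': array([-0.0055505 ,  0.00793599, -0.02639671]), 'grip_width': 1.0038130358490498}
side {'mtx': array([[453.5426312 ,   0.        , 316.31725252],
       [  0.        , 453.5426312 , 204.58014265],
       [  0.        ,   0.        ,   1.        ]]), 'position': array([-210.21709335, -689.4908025 , 1046.47791575]), 'orientation': array([-0.39629479,  0.84999177, -0.3178291 ,  0.13946003])}
top {'mtx': array([[486.2630294 ,   0.        , 319.5932118 ],
       [  0.        , 486.2630294 , 203.29751894],
       [  0.        ,   0.        ,   1.        ]]), 'position': array([ 287.33660044,  182.43956698, 1520.99777695]), 'orientation': array([ 0.05083322, -0.70070582,  0.70939938, -0.05639012])}
wrist {'mtx': array([[311.2280629 ,   0.        , 316.59082942],
       [  0.        , 311.2280629 , 205.21234152],
       [  0.        ,   0.        ,   1.        ]]), 'position': array([207.30966388, 594.12917335, 373.23805833]), 'orientation': array([0.11924361, 0.83813018, 0.52709617, 0.07408371])}
18.700000000000003
```

View pics/top0.png

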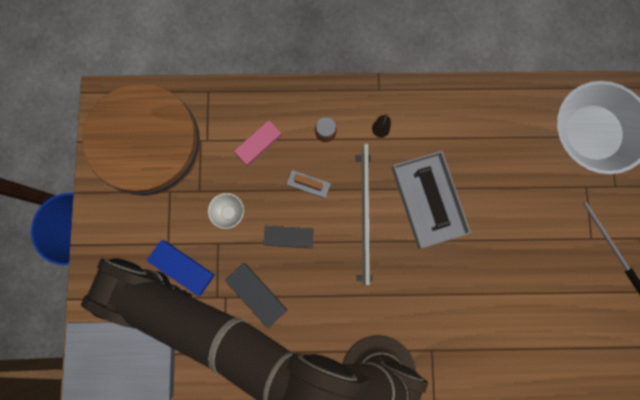

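View pics/side0.png

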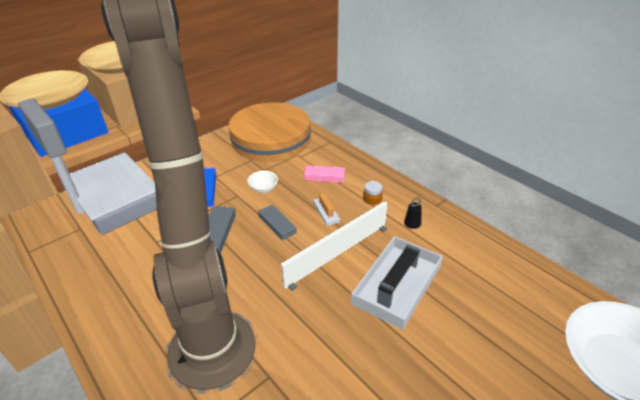

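View pics/wrist0.png

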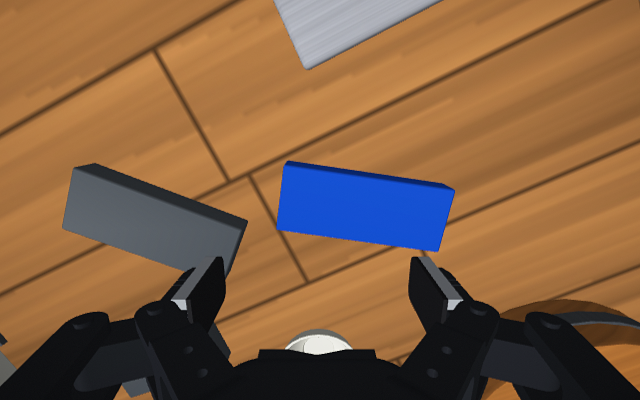

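Whetstone candidates in the top view are grey (288,237), a larger grey (256,294), blue (181,268) and pink (258,142). Blue and pink are excluded, so I take the smaller grey at (288,237). The block is at (309,184) and the tray at (431,199). Next I'll check with close crops.

```bash
python3 - <<'E'
import cv2
t=cv2.imread("pics/top0.png")
cv2.imwrite("pics/c1.png",cv2.resize(t[160:260,240:340],None,fx=6,fy=6,interpolation=cv2.INTER_CUBIC))
cv2.imwrite("pics/c2.png",cv2.resize(t[135:295,350:480],None,fx=3.75,fy=3.75,interpolation=cv2.INTER_CUBIC))
E
```

```text
(no output)
```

View pics/c1.png

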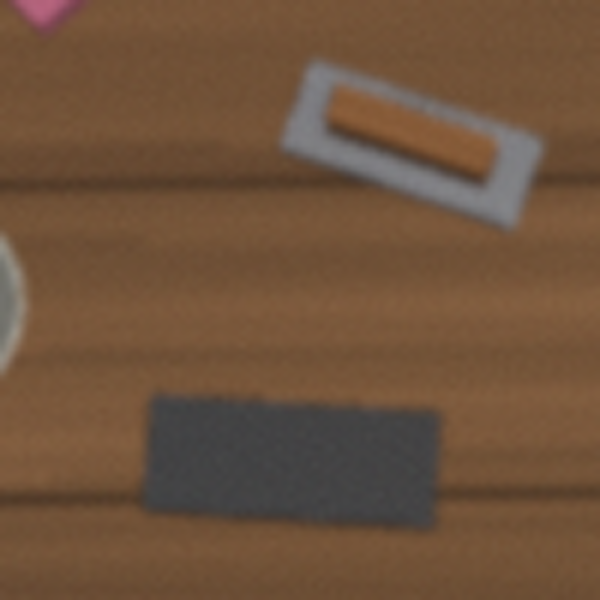

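View pics/c2.png

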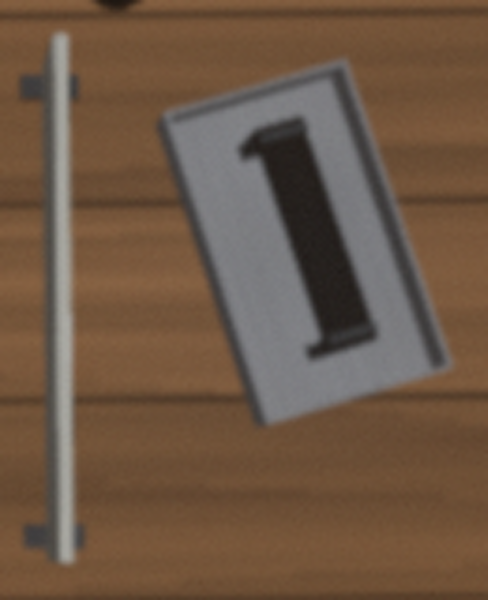

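```bash
cat > h.py <<'E'
import numpy as np, cv2
from scipy.spatial.transform import Rotation as R
from scipy.optimize import least_squares
def rot(q): return R.from_quat([q[1],q[2],q[3],q[0]])
def proj(info,P):
    c=rot(info["orientation"]).inv().apply(np.atleast_2d(P)-info["position"])
    u=c@info["mtx"].T; return u[:,:2]/u[:,2:]
def unproj(info,px,z):
    px=np.atleast_2d(px).astype(float); d=np.c_[px,np.ones(len(px))]@np.linalg.inv(info["mtx"]).T
    d=rot(info["orientation"]).apply(d); p=info["position"]
    return p+d*((z-p[2])/d[:,2])[:,None]
def crop(pts,s,ox,oy): return (np.array(pts,float)+.5)/s-.5+[ox,oy]
def fit(info,px,L,W,z,yaw0=None):
    """corners any order; yaw = direction of L"""
    p=unproj(info,px,z)[:,:2]; c0=p.mean(0)
    loc=np.array([[1,1],[1,-1],[-1,-1],[-1,1]])*[L/2,W/2]
    best=None
    for y0 in np.arange(-1.6,1.6,.2):
        def f(v):
            c,s=np.cos(v[2]),np.sin(v[2]); q=loc@np.array([[c,s],[-s,c]])+v[:2]
            d=np.linalg.norm(p[:,None]-q[None],axis=2); i=d.argmin(1)
            return (p-q[i]).ravel()
        r=least_squares(f,[*c0,y0])
        if best is None or r.cost<best.cost: best=r
    return best.x, np.sqrt(2*best.cost/len(p))
E
python3 - <<'E'
from h import *
from bench import imaging
i=imaging.camera_info("top")
C1=lambda p:crop(p,6,240,160); C2=lambda p:crop(p,3.75,350,135)
print("stone",fit(i,C1([(152,396),(440,410),(434,528),(145,510)]),150,60,28))
print("blockplate",fit(i,C1([(313,60),(545,138),(517,230),(280,148)]),130,50,16))
print("grip",fit(i,C1([(338,85),(497,145),(490,178),(328,122)]),90,22,54))
print("tray",fit(i,C2([(163,120),(347,60),(452,370),(262,425)]),270,160,45))
print("bridge", unproj(i,C2([(300,120),(377,335),(258,130),(320,343)]),83))
print("board",unproj(i,C2([(60,33),(66,563)]),100))
print("byst",unproj(i,[(382,125),(326,128),(226,211)],40))
E
```

```text
stone (array([413.9106921 , 266.44151989,  -1.63731466]), np.float64(1.1725841967442217))
blockplate (array([580.79611178, 203.18719235,   1.22712525]), np.float64(0.8548530799482018))
grip (array([579.31755998, 202.82551453,   1.21279187]), np.float64(2.424193896243584))
tray (array([ 5.22088692e+02, -1.74314892e+02,  2.76303823e-01]), np.float64(2.992064099447251))
bridge [[ 615.71726384 -165.33228727   83.        ]
 [ 440.37091475 -218.3386585    83.        ]
 [ 607.83852819 -130.97130262   83.        ]
 [ 434.54299222 -172.69011478   83.        ]]
board [[685.56951469  28.67596019 100.        ]
 [265.29658714  35.48426253 100.        ]]
byst [[761.90015086 -31.23354003  40.        ]
 [753.96310803 145.99152337  40.        ]
 [493.26973638 456.89333239  40.        ]]
```

```bash
cat > go.py <<'E'
import sys; from h import *
from bench import monitor
def plan(x,y,z,yaw=None):
    s=monitor.state(); r=rot(s["tool_rot"]); M=r.as_matrix()
    print("t %.2f pos %s tilt %.4f jawyaw %.4f grip %.3f F %s"%(s["t"],s["eef_pos"].round(1),np.arccos(-M[2,0]),np.arctan2(M[1,1],M[0,1]),s["grip_width"],s["force"].round(1)), "q",s["joint_positions"].round(2))
    d=np.array([x,y,z])-s["eef_pos"]
    print("shift tool:",r.inv().apply(d).round(1))
    if yaw is not None:
        # tool x down: +roll about tool x = -yaw
        a=np.arctan2(M[1,1],M[0,1])-yaw
        a=(a+np.pi/2)%np.pi-np.pi/2; print("roll %.4f (or %.4f)"%(a,a-np.sign(a)*np.pi))
        yn=np.arctan2(M[1,1],M[0,1])-a
        r2=R.from_rotvec([0,0,-a])*r
        print("shift after roll:",r2.inv().apply(d).round(1))
if __name__=="__main__": plan(*map(float,sys.argv[1:]))
E
python3 go.py 414 266 180 -0.067
```

```text
t 0.15 pos [270.5 563.  230.6] tilt 0.0012 jawyaw 1.1231 grip 0.999 F [-0.7 -0.3 -0.2] q [-1.19  0.41 -0.01  1.6   0.01  1.13 -0.08]
shift tool: [  50.9 -205.6  258. ]
roll 1.1901 (or -1.9515)
shift after roll: [ 50.5 163.2 286.8]
```

Request:
send_rows(steps="0 0 0 0.119;0 0 0 0.119;0 0 0 0.119;0 0 0 0.119;0 0 0 0.119;0 0 0 0.119;0 0 0 0.119;0 0 0 0.119", hand=1)

```text
t: 0.82
eef_pos: [270.5, 563.2, 231.0]
tool_rot: [0.54, 0.457, 0.539, -0.457]
force: [0.2, -0.2, -0.2]
grip_width: 0.999
```

Request:
send_rows(steps="0 0 0 0.119;0 0 0 0.119;5 16 29 0;5 16 29 0;5 16 29 0;5 16 29 0;5 16 29 0;5 16 29 0")

```text
t: 1.48
eef_pos: [355.1, 381.7, 201.0]
tool_rot: [-0.483, -0.516, -0.483, 0.516]
force: [0.5, 0.3, -0.1]
grip_width: 1.003
```

Request:
send_rows(steps="5 16 29 0;5 16 29 0;0 0 0 0;0 0 0 0;0 0 0 0;0 0 0 0")

```text
t: 1.98
eef_pos: [382.2, 324.6, 191.4]
tool_rot: [0.483, 0.516, 0.484, -0.516]
force: [0.5, -0.5, -0.0]
grip_width: 1.002
```

```bash
python3 go.py 414 266 180 -0.067; python3 - <<'E'
from bench import imaging; import cv2,pickle
i=imaging.camera_info("wrist"); im=imaging.camera("wrist"); pickle.dump(i,open("w1.pkl","wb")); cv2.imwrite("pics/w1.png",im); print(i["position"])
E
```

```text
t 1.98 pos [382.2 324.6 191.4] tilt 0.0006 jawyaw -0.0651 grip 1.002 F [ 0.5 -0.5 -0. ] q [-1.07  0.24  0.32  1.96 -0.09  0.95 -0.77]
shift tool: [11.3 35.5 56.4]
roll 0.0019 (or -3.1397)
shift after roll: [11.3 35.6 56.4]
[387.27020594 395.4094223  334.1092984 ]
```

View pics/w1.png

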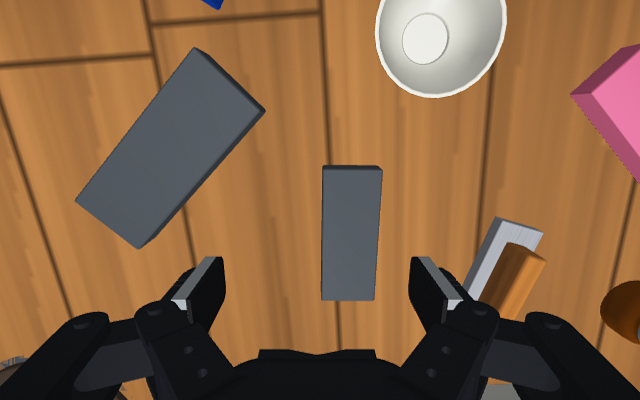

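The wrist view shows the smaller grey stone whole at (350,235), with the bigger one at (170,150). Measuring from a crop.

```bash
python3 - <<'E'
import cv2
t=cv2.imread("pics/w1.png")
cv2.imwrite("pics/w1c.png",cv2.resize(t[155:310,290:410],None,fx=3.8,fy=3.8,interpolation=cv2.INTER_CUBIC))
E
```

```text
(no output)
```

View pics/w1c.png

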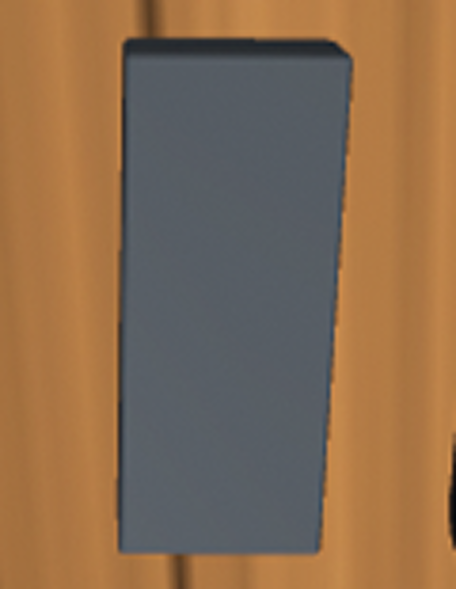

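```bash
python3 - <<'E'
from h import *; import pickle
i=pickle.load(open("w1.pkl","rb"))
p=crop([(125,53),(352,58),(320,552),(119,552)],3.8,290,155)
print(unproj(i,p,28)); print(fit(i,p,150,60,28))
E
python3 go.py 414 266 60 -0.067
```

```text
[[389.71762278 344.46323632  28.        ]
 [448.72260545 339.27136959  28.        ]
 [438.23832895 192.5928614   28.        ]
 [378.99963835 196.47562331  28.        ]]
(array([413.91954888, 268.20077265,  -1.64328534]), np.float64(1.2483715657510086))
t 2.03 pos [382.2 324.6 191.3] tilt 0.0004 jawyaw -0.0649 grip 0.999 F [-1.   0.1  0.1] q [-1.07  0.24  0.32  1.96 -0.09  0.95 -0.77]
shift tool: [131.3  35.6  56.5]
roll 0.0021 (or -3.1395)
shift after roll: [131.3  35.7  56.4]
```

Request:
send_rows(steps="5 12 18.5 0.004;5 12 18.5 0;5 12 18.5 0;28 0 0 0;28 0 0 0;28 0 0 0;28 0 0 0;0 0 0 0")

```text
t: 2.7
eef_pos: [411.8, 264.8, 60.1]
tool_rot: [-0.482, -0.514, -0.483, 0.519]
force: [-1.6, -0.7, -0.1]
grip_width: 0.999
```

```bash
python3 go.py 414 267 4 -0.069
```

```text
t 2.70 pos [411.8 264.8  60.1] tilt 0.0074 jawyaw -0.0687 grip 0.999 F [-1.6 -0.7 -0.1] q [-0.91  0.43  0.3   2.09 -0.2   0.65 -0.54]
shift tool: [56.   2.3 -2.6]
roll 0.0003 (or -3.1413)
shift after roll: [56.   2.3 -2.6]
```

Request:
send_rows(steps="11 0 0 0;11 0 0 0;11 0 0 0;11 0 0 0;6 0 0 0;0 0 0 0;0 0 0 0")

```text
t: 3.28
eef_pos: [414.8, 265.3, 14.1]
tool_rot: [-0.482, -0.517, -0.482, 0.518]
force: [0.5, 0.1, 0.6]
grip_width: 1.0
```

```bash
python3 go.py 414 267 4 -0.069
```

```text
t 3.28 pos [414.8 265.3  14.1] tilt 0.0005 jawyaw -0.0712 grip 1.000 F [0.5 0.1 0.6] q [-0.87  0.51  0.26  2.11 -0.25  0.55 -0.5 ]
shift tool: [10.1 -0.9 -1.6]
roll -0.0022 (or 3.1394)
shift after roll: [10.1 -0.9 -1.6]
```

Request:
send_rows(steps="5 -0.5 -1.5 0;4 0 0 0;0 0 0 0;0 0 0 0")

```text
t: 3.62
eef_pos: [414.4, 267.0, 5.2]
tool_rot: [-0.482, -0.517, -0.482, 0.517]
force: [-1.0, 0.1, 0.2]
grip_width: 1.002
```

Request:
send_rows(steps="0 0 0 0;0 0 0 0;0 0 0 0;0 0 0 0;0 0 0 0;0 0 0 0;0 0 0 0;0 0 0 0", hand=0)

```text
t: 4.28
eef_pos: [414.5, 267.1, 5.7]
tool_rot: [0.482, 0.518, 0.482, -0.517]
force: [-2.1, -1.2, 5.6]
grip_width: 0.689
```

Request:
send_rows(steps="0 0 0 0;0 0 0 0;0 0 0 0;0 0 0 0")

```text
t: 4.62
eef_pos: [414.5, 267.1, 5.8]
tool_rot: [0.482, 0.518, 0.482, -0.517]
force: [-2.2, -0.8, 5.3]
grip_width: 0.691
```

```bash
python3 go.py 414 267 200 -0.069; python3 - <<'E'
from bench import imaging; import cv2
cv2.imwrite("pics/w2.png",imaging.camera("wrist"))
E
```

```text
t 4.62 pos [414.5 267.1   5.8] tilt 0.0004 jawyaw -0.0711 grip 0.691 F [-2.2 -0.8  5.3] q [-0.87  0.53  0.25  2.11 -0.25  0.53 -0.5 ]
shift tool: [-194.2   -0.5    0. ]
roll -0.0021 (or 3.1395)
shift after roll: [-194.2   -0.5    0. ]
```

View pics/w2.png

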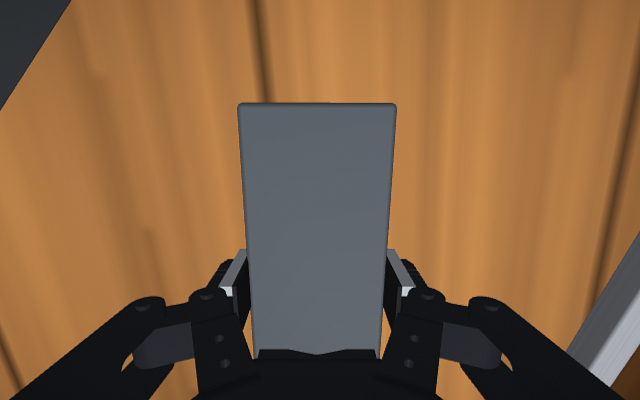

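Request:
send_rows(steps="-8 0 0 0;-20 0 0 0;-26 0 0 0;-28 0 0 0;-28 0 0 0;-28 0 0 0;-28 0 0 0;-28 0 0 0")

```text
t: 5.33
eef_pos: [413.6, 266.1, 200.4]
tool_rot: [-0.482, -0.517, -0.482, 0.518]
force: [0.8, 0.3, -6.9]
grip_width: 0.692
```

```bash
python3 go.py 522 -174 200 -1.295
```

```text
t 5.33 pos [413.6 266.1 200.4] tilt 0.0016 jawyaw -0.0714 grip 0.692 F [ 0.8  0.3 -6.9] q [-0.98  0.22  0.37  1.97 -0.09  0.97 -0.64]
shift tool: [  0.8 139.5 431.2]
roll 1.2236 (or -1.9180)
shift after roll: [ -0.  452.9  15.5]
```

Request:
send_rows(steps="0 0 0 0.1;0 0 0 0.1;0 0 0 0.1;0 0 0 0.1;0 0 0 0.1;0 0 0 0.1;0 0 0 0.1;0 0 0 0.1")

```text
t: 6.0
eef_pos: [413.6, 266.2, 199.0]
tool_rot: [-0.241, -0.664, -0.24, 0.665]
force: [-0.0, 0.2, -6.5]
grip_width: 0.691
```

Request:
send_rows(steps="0 0 0 0.1;0 0 0 0.1;0 0 0 0.1;0 0 0 0.1;0 0 0 0.024;0 0 0 0")

```text
t: 6.5
eef_pos: [413.8, 266.6, 199.0]
tool_rot: [-0.098, -0.7, -0.097, 0.701]
force: [-0.5, 1.3, -7.2]
grip_width: 0.685
```

```bash
python3 go.py 390 -212 240 -1.295
```

```text
t 6.50 pos [413.8 266.6 199. ] tilt 0.0012 jawyaw -1.2940 grip 0.685 F [-0.5  1.3 -7.2] q [-1.15  0.23  0.57  1.98 -0.15  0.97 -1.8 ]
shift tool: [-40.6 453.9 153.7]
roll 0.0010 (or -3.1406)
shift after roll: [-40.6 454.  153.3]
```

Request:
send_rows(steps="-5 15 5 0;-5 28 9 0;-5 28 9 0;-5 28 9 0;-5 28 9 0;-5 28 9 0;-5 28 9 0;-5 28 9 0")

```text
t: 7.17
eef_pos: [405.7, 43.4, 239.5]
tool_rot: [-0.098, -0.7, -0.098, 0.7]
force: [0.8, 0.5, -6.3]
grip_width: 0.685
```

Request:
send_rows(steps="0 28 10 0;0 28 10 0;0 28 10 0;0 28 10 0;0 28 10 0;0 28 10 0;0 28 10 0;0 28 10 0")

```text
t: 7.83
eef_pos: [389.4, -193.5, 239.5]
tool_rot: [0.098, 0.701, 0.099, -0.7]
force: [1.0, 0.1, -6.1]
grip_width: 0.688
```

Request:
send_rows(steps="0 19 5 0;0 0 0 0;0 0 0 0;0 0 0 0")

```text
t: 8.17
eef_pos: [390.3, -211.1, 239.1]
tool_rot: [-0.097, -0.7, -0.098, 0.701]
force: [0.2, 0.3, -5.8]
grip_width: 0.685
```

```bash
python3 go.py 522 -174 120 -1.295; python3 - <<'E'
from bench import imaging; import cv2,pickle
i=imaging.camera_info("wrist"); im=imaging.camera("wrist"); pickle.dump(i,open("w3.pkl","wb")); cv2.imwrite("pics/w3.png",im); print(i["position"])
E
```

```text
t 8.17 pos [ 390.3 -211.1  239.1] tilt 0.0013 jawyaw -1.2939 grip 0.685 F [ 0.2  0.3 -5.8] q [-0.59  0.11  1.08  2.05 -0.11  1.05 -0.75]
shift tool: [ 119.     0.5 -136.9]
roll 0.0011 (or -3.1405)
shift after roll: [ 119.     0.3 -136.9]
[ 458.70150586 -191.55067297  381.73239795]
```

View pics/w3.png

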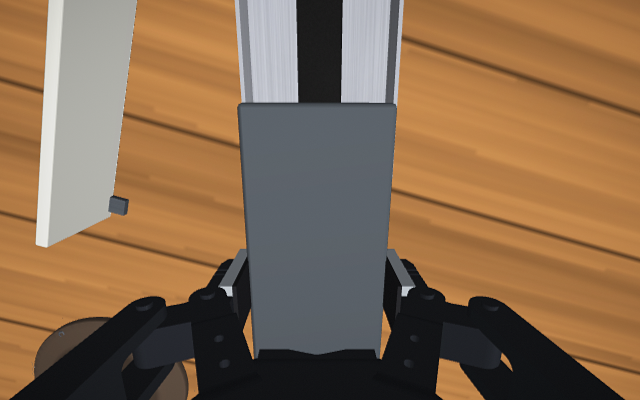

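```bash
python3 - <<'E'
from h import *; import pickle
i=pickle.load(open("w3.pkl","rb"))
p=unproj(i,[(296,5),(297.5,98),(341,5),(342,98)],75)[:,:2]; print(p, np.arctan2(*(p[0]-p[1])[::-1]),np.arctan2(*(p[2]-p[3])[::-1]))
t=cv2.imread("pics/side0.png")
cv2.imwrite("pics/s0c.png",cv2.resize(t[230:330,345:450],None,fx=6,fy=6,interpolation=cv2.INTER_CUBIC))
E
```

```text
[[ 541.55934778 -149.13850059]
 [ 468.31154683 -169.91710401]
 [ 552.16787577 -186.57951044]
 [ 479.6411829  -209.85671495]] 0.2764136907997325 0.3105614933020457
```

View pics/s0c.png

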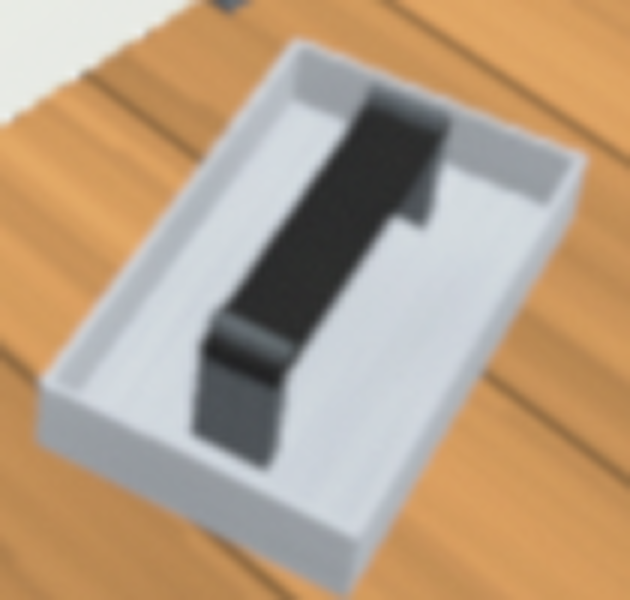

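```bash
python3 - <<'E'
from h import *; import pickle
from bench import imaging
s=imaging.camera_info("side");t=imaging.camera_info("top");w=pickle.load(open("w3.pkl","rb"))
rs=unproj(s,crop([(295,40),(585,157),(360,535),(45,380)],6,345,230),45)
rt=unproj(t,crop([(163,120),(347,60),(452,370),(262,425)],3.75,350,135),45)
print(rs.round(1));print(rt.round(1))
print(fit(s,proj(s,rs),270,160,45),fit(t,proj(t,rt),270,160,45))
# stop inner top edges
def mid(i,pts,s_,o): 
    return unproj(i,crop(pts,s_,*o),83)[:,:2]
n=mid(s,[(222,312),(298,350)],6,(345,230)).mean(0); f=mid(s,[(372,108),(447,138)],6,(345,230)).mean(0)
print("side near/far stop inner",n,f,(n+f)/2,np.linalg.norm(f-n))
no=mid(s,[(210,338),(287,378)],6,(345,230)).mean(0);print("outer near",no)
n=mid(t,[(322,332),(373,318)],3.75,(350,135)).mean(0);f=mid(t,[(262,150),(305,135)],3.75,(350,135)).mean(0)
print("top",n,f,(n+f)/2,np.linalg.norm(f-n))
E
python3 - <<'E'
import cv2
t=cv2.imread("pics/top0.png")
cv2.imwrite("pics/c3.png",cv2.resize(t[150:250,390:470],None,fx=6,fy=6,interpolation=cv2.INTER_CUBIC))
E
```

```text
[[ 628.5  -62.3   45. ]
 [ 674.2 -214.    45. ]
 [ 418.6 -289.1   45. ]
 [ 374.5 -137.    45. ]]
[[ 625.7  -60.7   45. ]
 [ 675.2 -216.2   45. ]
 [ 415.1 -288.5   45. ]
 [ 372.4 -131.8   45. ]]
(array([ 5.23962459e+02, -1.75588224e+02,  2.86264509e-01]), np.float64(2.374433548832653)) (array([ 5.22088692e+02, -1.74314892e+02,  2.76303824e-01]), np.float64(2.992064099447263))
side near/far stop inner [ 444.50372228 -201.81979468] [ 595.12254506 -161.65999467] [ 519.81313367 -181.73989467] 155.88084972607996
outer near [ 429.20493877 -208.92771317]
top [ 448.64158138 -195.29429943] [ 597.30172442 -151.13620706] [ 522.9716529  -173.21525325] 155.07989956727945
```

View pics/c3.png

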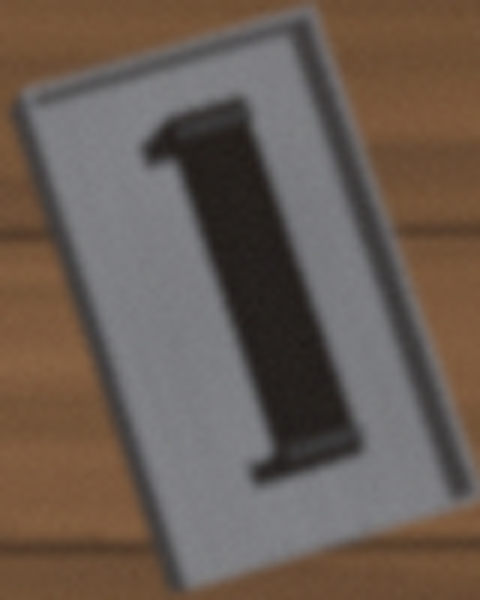

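```bash
python3 - <<'E'
from h import *
from bench import imaging
t=imaging.camera_info("top");s=imaging.camera_info("side")
f=unproj(t,crop([(176,119),(243,98)],6,390,150),83);n=unproj(t,crop([(285,461),(360,440)],6,390,150),83)
print(f,n,(f+n).sum(0)/4,np.linalg.norm(f.mean(0)-n.mean(0)))
f=unproj(s,crop([(373,88),(450,122)],6,345,230),83);n=unproj(s,crop([(208,335),(287,372)],6,345,230),83)
print(f,n,(f+n).sum(0)/4,np.linalg.norm(f.mean(0)-n.mean(0)))
E
```

```text
[[ 607.46083806 -132.42127791   83.        ]
 [ 617.92486393 -166.80374487   83.        ]] [[ 433.52069133 -178.95131536   83.        ]
 [ 443.53397112 -216.76613433   83.        ]] [ 525.61009111 -173.73561812   83.        ] 180.72444602228208
[[ 600.14389103 -134.30280762   83.        ]
 [ 610.41375034 -174.338444     83.        ]] [[ 425.25895019 -188.07948034   83.        ]
 [ 436.24390076 -225.7255267    83.        ]] [ 518.01512308 -180.61156466   83.        ] 182.27634388951432
```

```bash
python3 go.py 523 -175 110 -1.286
```

```text
t 8.22 pos [ 390.5 -210.7  239.1] tilt 0.0013 jawyaw -1.2931 grip 0.685 F [ 0.7  0.1 -6.5] q [-0.59  0.11  1.08  2.05 -0.11  1.05 -0.75]
shift tool: [ 129.1    2.2 -137.2]
roll -0.0071 (or 3.1345)
shift after roll: [ 129.1    3.1 -137.2]
```

Request:
send_rows(steps="0 0.4 -10 -0.007;0 0.4 -20 0;5 0.4 -25 0;10 0.4 -25 0;10 0.4 -25 0;10 0.4 -20 0;15 0.5 -8 0;15 0 -4 0")

```text
t: 8.88
eef_pos: [525.0, -173.8, 173.1]
tool_rot: [-0.101, -0.7, -0.102, 0.7]
force: [-0.9, -0.8, -6.3]
grip_width: 0.689
```

Request:
send_rows(steps="15 0 0 0;15 0 0 0;15 0 0 0;12 0 0 0;7 0 0 0;0 0 0 0;0 0 0 0;0 0 0 0")

```text
t: 9.55
eef_pos: [523.7, -176.3, 111.0]
tool_rot: [0.1, 0.7, 0.1, -0.7]
force: [0.0, -0.5, -6.5]
grip_width: 0.684
```

```bash
python3 go.py 523 -175 80 -1.286; python3 - <<'E'
from bench import imaging; import cv2,pickle
i=imaging.camera_info("wrist"); im=imaging.camera("wrist"); pickle.dump(i,open("w4.pkl","wb")); cv2.imwrite("pics/w4.png",im)
t=imaging.camera("side");cv2.imwrite("pics/s4.png",t)
cv2.imwrite("pics/s4c.png",cv2.resize(t[210:330,345:465],None,fx=5,fy=5,interpolation=cv2.INTER_CUBIC))
E
```

```text
t 9.55 pos [ 523.7 -176.3  111. ] tilt 0.0012 jawyaw -1.2879 grip 0.684 F [ 0.  -0.5 -6.5] q [-0.38  0.55  0.84  1.94 -0.52  0.89 -0.56]
shift tool: [31.  -1.5  0.3]
roll -0.0019 (or 3.1397)
shift after roll: [31.  -1.5  0.3]
```

View pics/w4.png

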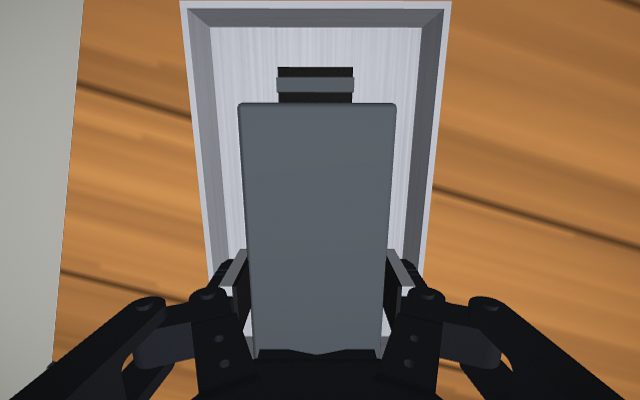

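View pics/s4c.png

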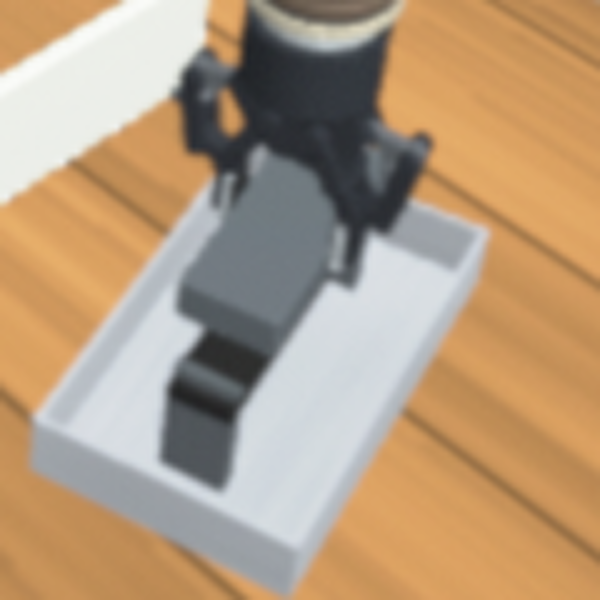

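```bash
python3 - <<'E'
import cv2
t=cv2.imread("pics/w4.png")
cv2.imwrite("pics/w4c.png",cv2.resize(t[50:120,225:410],None,fx=4.3,fy=4.3,interpolation=cv2.INTER_CUBIC))
E
```

```text
(no output)
```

View pics/w4c.png

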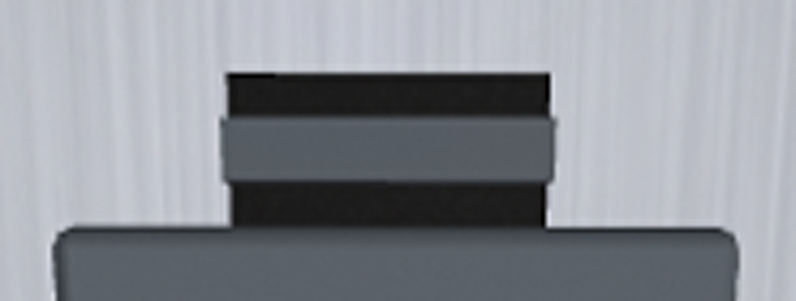

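```bash
python3 - <<'E'
from h import *; import pickle
i=pickle.load(open("w4.pkl","rb"))
C=lambda p:crop(p,4.3,225,50)
e=unproj(i,C([(228,73),(550,73)]),75)[:,:2]
so=unproj(i,C([(222,118),(554,118)]),83)[:,:2]
si=unproj(i,C([(222,183),(552,183)]),83)[:,:2]
st=unproj(i,C([(54,229),(739,230)]),131)[:,:2]
for n,p in(("end",e),("so",so),("si",si),("stone",st)):
    d=p[0]-p[1]; print(n,p.round(1).tolist(),p.mean(0).round(1),"w %.1f yaw %.4f"%(np.linalg.norm(d),np.arctan2(-d[0],d[1])))
u=np.array([np.cos(.285),np.sin(.285)])
print("centre from end",e.mean(0)-95*u,"from stop",si.mean(0)-82*u,"stone c",st.mean(0)-75*u)
E
```

```text
end [[609.9, -129.5], [621.0, -167.6]] [ 615.4 -148.6] w 39.7 yaw 0.2825
so [[604.1, -131.3], [615.1, -169.1]] [ 609.6 -150.2] w 39.4 yaw 0.2825
si [[597.0, -133.0], [608.1, -171.1]] [ 602.6 -152.1] w 39.7 yaw 0.2824
stone [[587.8, -126.4], [604.4, -183.8]] [ 596.1 -155.1] w 59.8 yaw 0.2810
centre from end [ 524.25383244 -175.30573405] from stop [ 523.88361113 -175.14441737] stone c [ 524.11972216 -176.19565439]
```

Request:
send_rows(steps="5 -1 0 0;6 0 0 0;6 0 0 0;5 0 0 0;3 0 0 0;2 0 0 0;0 0 0 0;0 0 0 0")

```text
t: 10.32
eef_pos: [523.0, -175.3, 83.2]
tool_rot: [-0.1, -0.7, -0.1, 0.7]
force: [-0.2, -0.3, -6.4]
grip_width: 0.682
```

Request:
send_rows(steps="1 0 0 0;1 0 0 0;0 0 0 0;0 0 0 0")

```text
t: 10.65
eef_pos: [523.0, -175.2, 81.3]
tool_rot: [0.1, 0.7, 0.1, -0.7]
force: [0.2, 0.5, -7.0]
grip_width: 0.686
```

```bash
python3 go.py 524.1 -175.2 81 -1.288
```

```text
t 10.65 pos [ 523.  -175.2   81.3] tilt 0.0001 jawyaw -1.2880 grip 0.686 F [ 0.2  0.5 -7. ] q [-0.35  0.59  0.8   1.96 -0.56  0.83 -0.52]
shift tool: [ 0.3  0.3 -1. ]
roll 0.0000 (or -3.1416)
shift after roll: [ 0.3  0.3 -1. ]
```

Not in contact yet; I'll lower in sub-millimetre steps.

Request:
send_rows(steps="0.5 0 -1 0;0 0 0 0;0.5 0 0 0;0 0 0 0")

```text
t: 10.98
eef_pos: [524.1, -174.9, 80.9]
tool_rot: [0.1, 0.7, 0.1, -0.7]
force: [-2.2, 1.7, 3.0]
grip_width: 0.685
```

Request:
send_rows(steps="0.5 0 0 0;0 0 0 0;0 0 0 0")

```text
t: 11.23
eef_pos: [524.1, -174.9, 80.8]
tool_rot: [0.099, 0.7, 0.1, -0.7]
force: [-4.3, 3.7, 10.4]
grip_width: 0.689
```

Request:
send_rows(steps="0.5 0 0 0;0 0 0 0;0 0 0 0")

```text
t: 11.48
eef_pos: [524.1, -175.0, 80.8]
tool_rot: [0.099, 0.7, 0.1, -0.7]
force: [-6.6, 3.0, 15.7]
grip_width: 0.688
```

Contact is made (force changed from −7 to +16 N). I'll ease off a little and release.

Request:
send_rows(steps="-0.7 0 0 0;0 0 0 0")

```text
t: 11.65
eef_pos: [524.1, -174.9, 80.8]
tool_rot: [0.099, 0.7, 0.1, -0.7]
force: [-4.0, 2.9, 8.7]
grip_width: 0.679
```

Request:
send_rows(steps="0 0 0 0;0 0 0 0;0 0 0 0;0 0 0 0;0 0 0 0;0 0 0 0;0 0 0 0;0 0 0 0", hand=1)

```text
t: 12.32
eef_pos: [524.0, -174.9, 79.9]
tool_rot: [-0.1, -0.7, -0.1, 0.7]
force: [-0.1, -0.3, 0.0]
grip_width: 1.001
```

```bash
python3 go.py 524 -175 200 -1.288; python3 - <<'E'
from bench import imaging; import cv2,pickle
i=imaging.camera_info("wrist"); im=imaging.camera("wrist"); pickle.dump(i,open("w5.pkl","wb")); cv2.imwrite("pics/w5.png",im)
E
```

```text
t 12.32 pos [ 524.  -174.9   79.9] tilt 0.0001 jawyaw -1.2880 grip 1.001 F [-0.1 -0.3  0. ] q [-0.35  0.59  0.8   1.96 -0.57  0.83 -0.52]
shift tool: [-1.201e+02  1.000e-01 -0.000e+00]
roll 0.0000 (or -3.1416)
shift after roll: [-1.201e+02  1.000e-01 -0.000e+00]
```

View pics/w5.png

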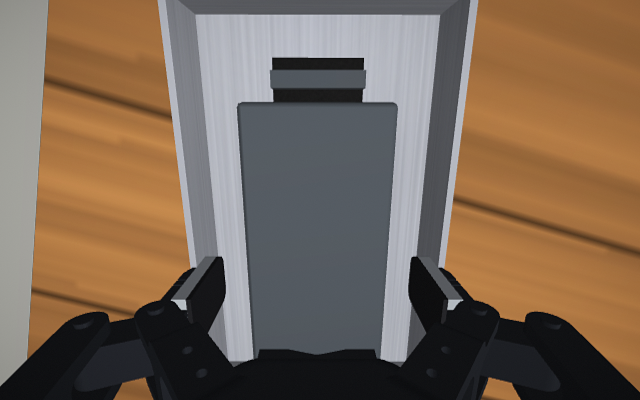

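Released, and the stone lies on the bridge centred under the gripper with a gap to the far stop at row ~95. I'll rise and measure.

Request:
send_rows(steps="-10 0 0 0;-25 0 0 0;-30 0 0 0;-30 0 0 0;-30 0 0 0;-30 0 0 0;-10 0 0 0;0 0 0 0")

```text
t: 13.03
eef_pos: [525.2, -175.7, 248.2]
tool_rot: [0.1, 0.702, 0.099, -0.698]
force: [0.6, 0.3, -0.3]
grip_width: 0.999
```

Request:
send_rows(steps="0 0 20 0;0 0 20 0;0 0 20 0;0 0 0 0;0 0 0 0;0 0 0 0")

```text
t: 13.53
eef_pos: [466.6, -191.0, 244.5]
tool_rot: [-0.1, -0.7, -0.1, 0.7]
force: [-0.5, 0.5, -0.7]
grip_width: 0.998
```

```bash
python3 - <<'E'
from bench import imaging; import cv2,pickle
i=imaging.camera_info("wrist"); im=imaging.camera("wrist"); pickle.dump(i,open("w6.pkl","wb")); cv2.imwrite("pics/w6.png",im)
E
```

```text
(no output)
```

View pics/w6.png

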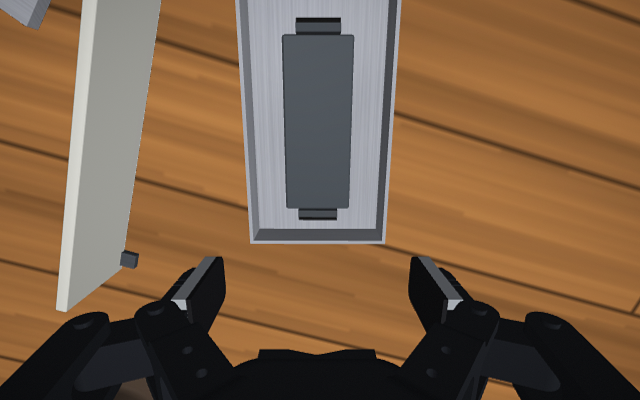

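```bash
python3 - <<'E'
import cv2
t=cv2.imread("pics/w6.png")
a=cv2.resize(t[5:65,265:375],None,fx=5,fy=5,interpolation=cv2.INTER_CUBIC)
b=cv2.resize(t[185:245,265:375],None,fx=5,fy=5,interpolation=cv2.INTER_CUBIC)
cv2.imwrite("pics/w6c.png",cv2.vconcat([a,b]))
E
```

```text
(no output)
```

View pics/w6c.png

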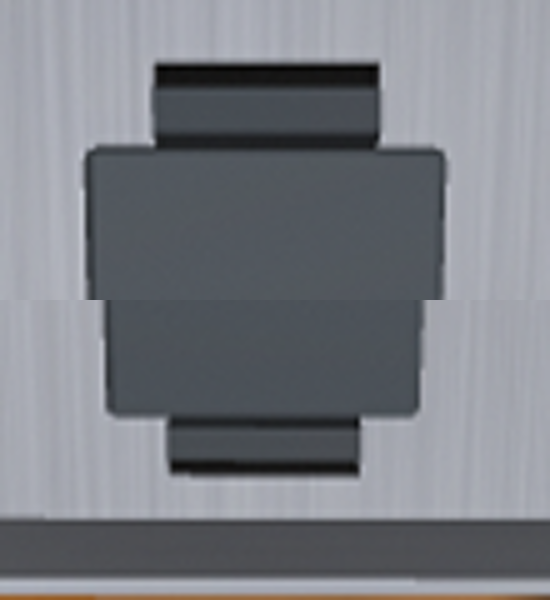

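```bash
python3 - <<'E'
from h import *; import pickle
i=pickle.load(open("w6.pkl","rb"))
A=lambda p:crop(p,5,265,5); B=lambda p:crop(np.array(p)-[0,300],5,265,185)
fa=unproj(i,A([(153,64),(380,64)]),75); nb=unproj(i,B([(170,474),(360,474)]),75)
print("bridge",(fa+nb).sum(0)/4,"L",np.linalg.norm((fa-nb).mean(0)), np.arctan2(*(fa-nb).mean(0)[1::-1]))
p=np.r_[A([(86,149),(446,149)]),B([(420,416),(106,416)])]
print("stone",fit(i,p,150,60,101))
s=unproj(i,p,101);print(s)
E
python3 go.py 580 203 200 -0.344
```

```text
bridge [ 524.1688234  -175.01536038   75.        ] L 189.47239316829706 0.2824265256376696
stone (array([ 5.24657340e+02, -1.74550616e+02,  2.80546445e-01]), np.float64(0.3336137785971409))
[[ 588.19540682 -125.32252565  101.        ]
 [ 604.79294001 -182.4397403   101.        ]
 [ 461.23940638 -224.15866977  101.        ]
 [ 444.40160531 -166.28152902  101.        ]]
t 13.58 pos [ 466.8 -191.1  244.6] tilt 0.0004 jawyaw -1.2871 grip 0.999 F [ 0.5 -0.4  0.1] q [-0.54  0.28  1.03  1.91 -0.27  1.1  -0.69]
shift tool: [  44.5 -346.6 -219. ]
roll -0.9431 (or 2.1985)
shift after roll: [  44.4  -26.4 -409.1]
```

Request:
send_rows(steps="0 0 0 -0.118;0 0 0 -0.118;0 0 0 -0.118;0 0 0 -0.118;0 0 0 -0.118;0 0 0 -0.118;0 0 0 -0.118;0 0 0 -0.118")

```text
t: 14.25
eef_pos: [466.9, -191.2, 244.5]
tool_rot: [-0.409, -0.577, -0.409, 0.577]
force: [0.2, 0.4, 0.3]
grip_width: 1.003
```

```bash
python3 go.py 560 147 220 -0.344
```

```text
t 14.25 pos [ 466.9 -191.2  244.5] tilt 0.0009 jawyaw -0.3373 grip 1.003 F [0.2 0.4 0.3] q [-0.39  0.23  0.81  1.9  -0.19  1.08  0.17]
shift tool: [  24.3  -24.1 -350. ]
roll 0.0067 (or -3.1349)
shift after roll: [  24.3  -26.5 -349.8]
```

Request:
send_rows(steps="0 -2 -15 0.006;0 -2 -30 0;0 -2 -33 0;0 -2 -33 0;0 -2 -33 0;0 -2 -33 0;0 -2 -33 0;0 -2 -33 0")

```text
t: 14.92
eef_pos: [535.1, 44.5, 244.5]
tool_rot: [-0.406, -0.579, -0.406, 0.579]
force: [0.8, -0.4, -0.7]
grip_width: 1.002
```

Request:
send_rows(steps="4 -3 -33 0;5 -3 -33 0;5 -3 -25 0;5 -1 -12 0;5 0 0 0;0 0 0 0;0 0 0 0")

```text
t: 15.5
eef_pos: [560.3, 140.1, 220.6]
tool_rot: [-0.405, -0.579, -0.404, 0.58]
force: [-0.5, -1.0, 1.2]
grip_width: 0.998
```

```bash
python3 go.py 580 203 60 -0.344; python3 - <<'E'
from bench import imaging; import cv2,pickle
i=imaging.camera_info("wrist"); im=imaging.camera("wrist"); pickle.dump(i,open("w7.pkl","wb")); cv2.imwrite("pics/w7.png",im)
E
```

```text
t 15.50 pos [560.3 140.1 220.6] tilt 0.0017 jawyaw -0.3522 grip 0.998 F [-0.5 -1.   1.2] q [-0.82  0.39  0.65  1.76 -0.26  1.08 -0.43]
shift tool: [160.5  -3.1 -66.1]
roll -0.0082 (or 3.1334)
shift after roll: [160.5  -2.6 -66.1]
```

View pics/w7.png

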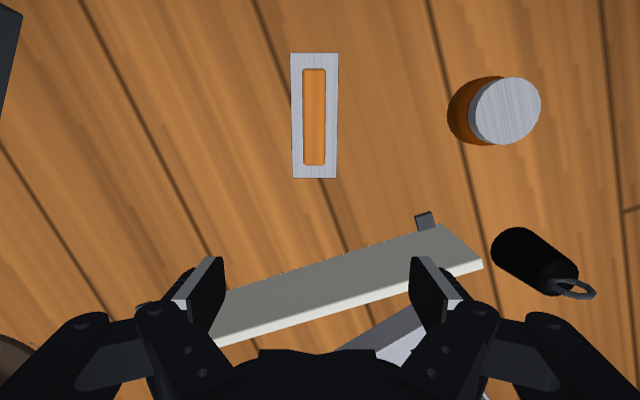

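```bash
python3 - <<'E'
import cv2
t=cv2.imread("pics/w7.png")
cv2.imwrite("pics/w7c.png",cv2.resize(t[45:190,270:360],None,fx=4,fy=4,interpolation=cv2.INTER_CUBIC))
E
```

```text
(no output)
```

View pics/w7c.png

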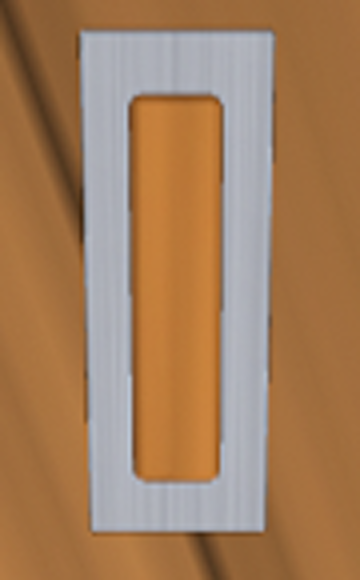

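```bash
python3 - <<'E'
from h import *; import pickle
i=pickle.load(open("w7.pkl","rb"))
C=lambda p:crop(p,4,270,45)
print(fit(i,C([(80,31),(274,31),(265,532),(92,532)]),130,50,16))
print(fit(i,C([(130,96),(222,96),(218,482),(134,482)]),90,22,54))
E
```

```text
(array([581.07567337, 204.30445266,   1.21889314]), np.float64(0.569655528339857))
(array([580.95970328, 204.3153082 ,   1.21563579]), np.float64(0.7462988514284482))
```

```bash
python3 go.py 581 204.3 80 -0.353
```

```text
t 15.55 pos [560.5 140.  221.1] tilt 0.0008 jawyaw -0.3529 grip 0.997 F [ 0.2 -0.1  0.1] q [-0.82  0.38  0.65  1.76 -0.26  1.08 -0.43]
shift tool: [141.   -3.  -67.5]
roll 0.0001 (or -3.1415)
shift after roll: [141.   -3.  -67.5]
```

Request:
send_rows(steps="0 -1 -17 0;0 -1 -20 0;10 -1 -20 0;25 0 -10.5 0;30 0 0 0;30 0 0 0;30 0 0 0;16 0 0 0")

```text
t: 16.22
eef_pos: [579.6, 205.7, 77.3]
tool_rot: [-0.405, -0.579, -0.405, 0.581]
force: [-1.3, 0.5, -0.0]
grip_width: 0.998
```

Request:
send_rows(steps="0 0 0 0;0 0 0 0;0 0 0 0")

```text
t: 16.47
eef_pos: [582.0, 206.5, 81.7]
tool_rot: [0.405, 0.58, 0.405, -0.579]
force: [0.4, -0.1, -0.4]
grip_width: 0.996
```

```bash
python3 go.py 581 204.3 22 -0.353
```

```text
t 16.47 pos [582.  206.5  81.7] tilt 0.0023 jawyaw -0.3510 grip 0.996 F [ 0.4 -0.1 -0.4] q [-0.8   0.61  0.54  1.78 -0.4   0.86 -0.42]
shift tool: [59.7 -0.3  2.5]
roll 0.0020 (or -3.1396)
shift after roll: [59.7 -0.3  2.5]
```

Request:
send_rows(steps="15 0 2 0.001;15 0 0 0;15 0 0 0;9 0 0 0;5 0 0 0;0 0 0 0;0 0 0 0;0 0 0 0")

```text
t: 17.13
eef_pos: [580.9, 205.0, 22.1]
tool_rot: [0.405, 0.58, 0.405, -0.579]
force: [0.2, -0.3, -0.1]
grip_width: 0.997
```

```bash
python3 go.py 581 204.3 22 -0.353
```

```text
t 17.13 pos [580.9 205.   22.1] tilt 0.0016 jawyaw -0.3511 grip 0.997 F [ 0.2 -0.3 -0.1] q [-0.76  0.69  0.49  1.82 -0.46  0.75 -0.38]
shift tool: [0.1 0.4 0.6]
roll 0.0019 (or -3.1397)
shift after roll: [0.1 0.4 0.6]
```

Request:
send_rows(steps="0 0 0 0;0 0 0 0;0 0 0 0;0 0 0 0;0 0 0 0;0 0 0 0;0 0 0 0;0 0 0 0", hand=0)

```text
t: 17.8
eef_pos: [580.3, 204.9, 21.2]
tool_rot: [0.405, 0.58, 0.405, -0.579]
force: [0.1, 0.3, 3.4]
grip_width: 0.249
```

Request:
send_rows(steps="0 0 0 0;0 0 0 0;0 0 0 0;0 0 0 0;0 0 0 0;0 0 0 0;0 0 0 0;0 0 0 0")

```text
t: 18.47
eef_pos: [580.3, 204.9, 21.2]
tool_rot: [0.405, 0.58, 0.405, -0.579]
force: [-0.1, -1.2, 5.8]
grip_width: 0.248
```

```bash
python3 go.py 581 204.3 220 -0.353; python3 - <<'E'
from bench import imaging; import cv2
cv2.imwrite("pics/w8.png",imaging.camera("wrist"))
E
```

```text
t 18.47 pos [580.3 204.9  21.2] tilt 0.0004 jawyaw -0.3510 grip 0.248 F [-0.1 -1.2  5.8] q [-0.76  0.69  0.49  1.82 -0.46  0.75 -0.38]
shift tool: [-198.8    0.9    0.3]
roll 0.0020 (or -3.1396)
shift after roll: [-198.8    0.9    0.3]
```

View pics/w8.png

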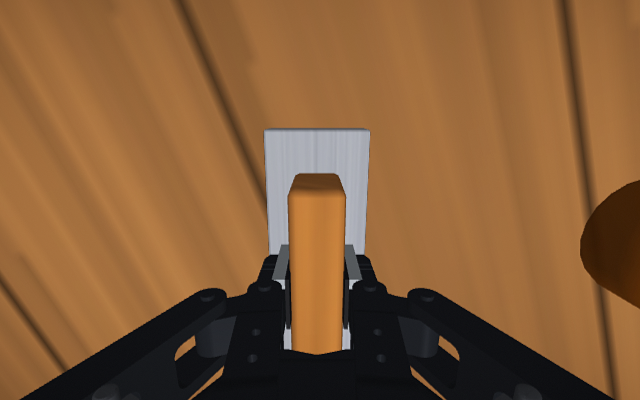

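Request:
send_rows(steps="-8 0 0 0;-20 0 0 0;-28 0 0 0;-28 0 0 0;-28 0 0 0;-28 0 0 0;-28 0 0 0;-28 0 0 0")

```text
t: 19.18
eef_pos: [579.1, 204.5, 217.8]
tool_rot: [-0.405, -0.579, -0.405, 0.58]
force: [0.4, 0.9, -3.9]
grip_width: 0.25
```

Request:
send_rows(steps="-20 0 0 0.09;-10 0 0 0.12;0 0 0 0.12;0 0 0 0.12;0 0 0 0.12;0 0 0 0.12;0 0 0 0.12;0 0 0 0.12")

```text
t: 19.85
eef_pos: [579.2, 204.7, 246.4]
tool_rot: [-0.1, -0.699, -0.1, 0.701]
force: [-0.3, -0.2, -3.5]
grip_width: 0.247
```

```bash
python3 go.py 524.4 -174.8 230 -1.290
```

```text
t 19.85 pos [579.2 204.7 246.4] tilt 0.0018 jawyaw -1.2870 grip 0.247 F [-0.3 -0.2 -3.5] q [-1.02  0.49  0.87  1.64 -0.39  1.2  -1.35]
shift tool: [ 16.7 349.  158.9]
roll 0.0030 (or -3.1386)
shift after roll: [ 16.7 349.5 157.8]
```

Request:
send_rows(steps="0 12 5 0.003;0 20 9 0;0 25 11.5 0;0 25 11.5 0;0 25 11.5 0;0 25 11.5 0;0 25 11.5 0;0 25 11.5 0")

```text
t: 20.52
eef_pos: [550.7, 4.7, 246.7]
tool_rot: [-0.102, -0.699, -0.102, 0.7]
force: [0.2, -0.2, -3.1]
grip_width: 0.25
```

Request:
send_rows(steps="0 25 11.5 0;0 25 11.5 0;0 25 11.5 0;0 25 11.5 0;0 25 11 0;0 25 11 0;0 16 7 0;0 0 0 0")

```text
t: 21.18
eef_pos: [524.4, -179.2, 247.3]
tool_rot: [-0.1, -0.7, -0.099, 0.7]
force: [0.6, -1.1, -3.0]
grip_width: 0.252
```

Request:
send_rows(steps="10 0 0 0;15 0 0 0;15 0 0 0;15 0 0 0;5 0 0 0;0 0 0 0;0 0 0 0")

```text
t: 21.77
eef_pos: [526.9, -173.1, 186.9]
tool_rot: [-0.101, -0.7, -0.102, 0.7]
force: [1.4, 0.5, -3.0]
grip_width: 0.25
```

```bash
python3 go.py 524.4 -174.8 134 -1.290;python3 - <<'E'
from bench import imaging; import cv2,pickle
i=imaging.camera_info("wrist"); im=imaging.camera("wrist"); pickle.dump(i,open("w9.pkl","wb")); cv2.imwrite("pics/w9.png",im)
E
```

```text
t 21.77 pos [ 526.9 -173.1  186.9] tilt 0.0007 jawyaw -1.2826 grip 0.250 F [ 1.4  0.5 -3. ] q [-0.44  0.45  0.9   1.86 -0.41  1.03 -0.65]
shift tool: [52.9  0.9  2.9]
roll 0.0074 (or -3.1342)
shift after roll: [52.9  0.9  2.9]
```

View pics/w9.png

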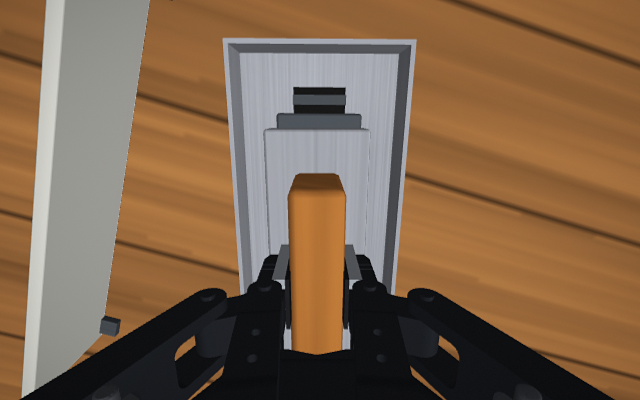

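Request:
send_rows(steps="8 0.5 1.5 0.004;10 0.4 1.4 0.003;10 0 0 0;8 0 0 0;4 0 0 0;0 0 0 0;0 0 0 0;0 0 0 0")

```text
t: 22.48
eef_pos: [524.7, -175.5, 147.2]
tool_rot: [0.099, 0.7, 0.098, -0.7]
force: [1.2, -0.2, -4.1]
grip_width: 0.248
```

```bash
python3 go.py 524.4 -174.8 135 -1.290;python3 - <<'E'
from bench import imaging; import cv2,pickle
i=imaging.camera_info("wrist"); im=imaging.camera("wrist"); pickle.dump(i,open("w10.pkl","wb")); cv2.imwrite("pics/w10.png",im)
cv2.imwrite("pics/w10c.png",cv2.resize(im[50:200,230:400],None,fx=4,fy=4,interpolation=cv2.INTER_CUBIC))
E
```

```text
t 22.48 pos [ 524.7 -175.5  147.2] tilt 0.0005 jawyaw -1.2911 grip 0.248 F [ 1.2 -0.2 -4.1] q [-0.4   0.49  0.86  1.91 -0.46  0.95 -0.61]
shift tool: [12.2 -0.8  0.1]
roll -0.0011 (or 3.1405)
shift after roll: [12.2 -0.8  0.1]
```

View pics/w10c.png

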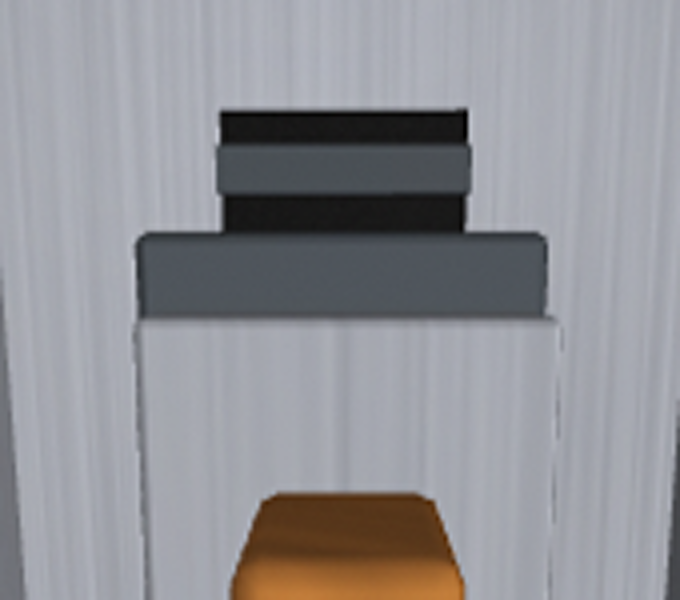

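```bash
python3 - <<'E'
from h import *; import pickle
i=pickle.load(open("w10.pkl","rb"))
C=lambda p:crop(p,4,230,50)
u=np.array([np.cos(.281),np.sin(.281)])
for n,p,z,l in(("stone",[(137,236),(547,236)],102,75),("block",[(137,319),(557,319)],142,65)):
    q=unproj(i,C(p),z)[:,:2]; d=q[0]-q[1]; print(n,q.mean(0)-l*u,np.linalg.norm(d),np.arctan2(-d[0],d[1]))
E
```

```text
stone [ 524.16771815 -174.65048802] 59.13078016094998 0.27920079487187804
block [ 524.42770253 -175.32090887] 48.541404849569695 0.279183001466188
```

Request:
send_rows(steps="3 -0.6 0 0;3 0 0 0;3 0 0 0;2 0 0 0;0 0 0 0;0 0 0 0;0 0 0 0;0 0 0 0")

```text
t: 23.2
eef_pos: [524.4, -174.8, 136.1]
tool_rot: [0.099, 0.7, 0.099, -0.7]
force: [-0.5, -0.3, -3.9]
grip_width: 0.246
```

```bash
python3 go.py 524.4 -174.8 135 -1.290;python3 - <<'E'
from bench import imaging; import cv2,pickle
i=imaging.camera_info("wrist"); im=imaging.camera("wrist"); pickle.dump(i,open("w11.pkl","wb")); cv2.imwrite("pics/w11.png",im)
cv2.imwrite("pics/w11c.png",cv2.resize(im[50:200,230:400],None,fx=4,fy=4,interpolation=cv2.INTER_CUBIC))
t=imaging.camera("side")
cv2.imwrite("pics/s11c.png",cv2.resize(t[220:310,365:445],None,fx=6.6,fy=6.6,interpolation=cv2.INTER_CUBIC))
E
```

```text
t 23.20 pos [ 524.4 -174.8  136.1] tilt 0.0002 jawyaw -1.2911 grip 0.246 F [-0.5 -0.3 -3.9] q [-0.39  0.51  0.85  1.92 -0.47  0.93 -0.6 ]
shift tool: [1.1 0.  0. ]
roll -0.0011 (or 3.1405)
shift after roll: [1.1 0.  0. ]
```

View pics/w11c.png

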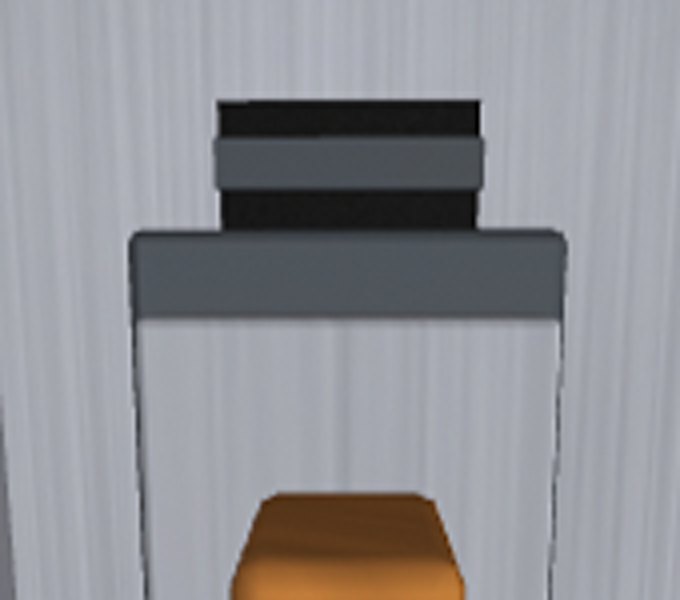

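View pics/s11c.png

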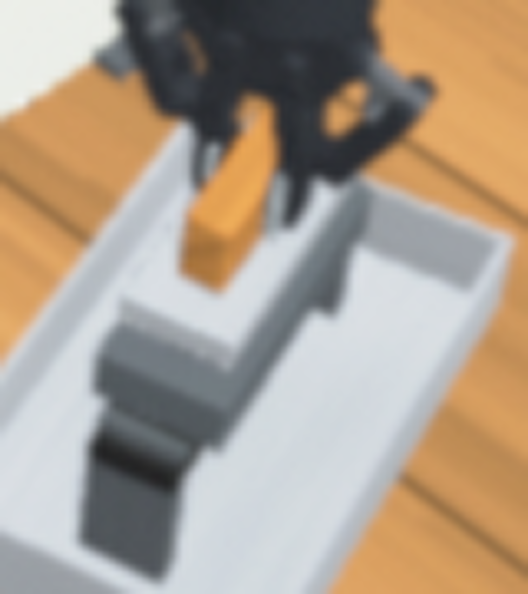

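Request:
send_rows(steps="1 0 0 0;0 0 0 0;0 0 0 0;0 0 0 0;0 0 0 0;0 0 0 0;0 0 0 0;0 0 0 0")

```text
t: 23.97
eef_pos: [524.3, -174.7, 135.0]
tool_rot: [0.099, 0.7, 0.099, -0.7]
force: [-0.0, -0.7, -3.6]
grip_width: 0.25
```

```bash
python3 go.py 524.4 -174.8 135 -1.290;python3 - <<'E'
from bench import monitor,imaging,close_job; import cv2
print(abs(monitor.state()["dq"]).max())
im=imaging.camera("wrist"); cv2.imwrite("pics/w12.png",im); cv2.imwrite("pics/t12.png",imaging.camera("top"))
a=cv2.imread("pics/w8.png")
for n,x in (("w8",a),("w12",im)): print(n,[int(v) for v in x[120:140,300,0]],[int(v) for v in x[140,255:275,0]],[int(v) for v in x[140,360:380,0]])
E
```

```text
t 23.97 pos [ 524.3 -174.7  135. ] tilt 0.0000 jawyaw -1.2910 grip 0.250 F [-0.  -0.7 -3.6] q [-0.39  0.51  0.85  1.92 -0.47  0.93 -0.6 ]
shift tool: [-0.   0.1 -0. ]
roll -0.0010 (or 3.1406)
shift after roll: [-0.   0.1 -0. ]
0.0013001322955531922
w8 [63, 63, 64, 63, 64, 63, 62, 67, 84, 106, 142, 164, 182, 185, 185, 184, 185, 185, 184, 183] [56, 54, 55, 55, 54, 56, 55, 53, 46, 155, 166, 183, 183, 183, 183, 182, 181, 182, 182, 182] [185, 180, 178, 178, 178, 176, 177, 179, 178, 164, 69, 59, 61, 61, 60, 62, 61, 60, 60, 59]
w12 [91, 90, 91, 90, 91, 91, 91, 88, 84, 107, 147, 161, 175, 179, 177, 177, 177, 177, 177, 177] [178, 182, 177, 181, 180, 180, 182, 189, 84, 123, 148, 176, 177, 176, 177, 177, 175, 175, 176, 177] [179, 174, 172, 170, 171, 168, 171, 173, 177, 187, 84, 172, 175, 176, 178, 175, 170, 170, 176, 175]
```

View pics/t12.png

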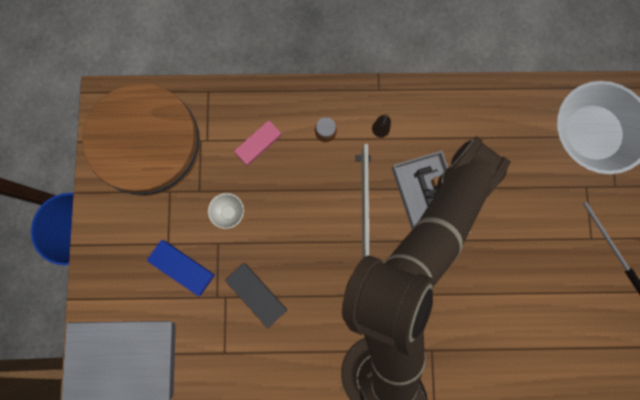

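The plate sits at the same wrist pixels as when it was gripped, so it hasn't slipped. In the top view the bystanders are where they started: weight (382,125), jar (326,128) and bowl (226,211). Arm is still; handing in.

```bash
python3 -c "
from bench import close_job; print(close_job())"
```

```text
the job is handed in; nothing more can be done
None
```

The job is handed in at about 24 s of the 69 s allowed: the whetstone lies on the bridge, let go, and the truing block is held about 11 mm above it.

- **Stone:** I took the smaller grey stone, carried it above the board and lowered it until I felt contact before releasing it. The wrist picture after release puts it within 1 mm and 0.002 rad of the bridge middle.
- **Block:** I gripped it by the middle of its handle and took it over the board at about 225 mm. At the last look, 11 mm above the final height, it was within 1 mm and about 0.001 rad of the stone in plan. At hand-in the tool tilt read 0 and the joints were still.
- **No slip:** The plate sat at the same wrist-camera pixels at the end as just after gripping. The force was a steady 3.6 N, which is the block's weight.
- **Bystanders:** In the top view the weight, jar and bowl are at their starting pixels.

**Disagreements:**
- The side and top cameras put the bridge middle up to about 8 mm apart, so I used the close wrist views, which agreed with each other within about 0.5 mm.
- The block's plate measured 48.5 mm wide in one wrist view against 50 mm true. I put this down to rounded edges and found no sign of slip.
- The gap comes from the tool height, not from a direct measurement.

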